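# Gauge the pitch of a lead screw with a thread template leaf

## Task

Check the thread of the lead screw that is clamped in the V-blocks: take the thread gauge leaf whose teeth match it (of the two lying on the bench), lay it flat on the steel parallel beside the screw and slide it into the thread until every tooth is home and the straight edge between the teeth sits flat along the crests. Press it home gently and steadily for a moment to feel that it does not rock, never hard enough to bruise the thread (under 20 N), then let go and leave it seated there; leave the other leaf and the things lying around where they are.

Things in the scene. Friction and masses are not known exactly. Their poses are not given: they have to be found in the camera images.
- stand: Fixed dark steel base plate 106 x 170 mm, 8 mm thick, with two V-blocks (beyond y = -50 and +50 mm) holding a bare steel lead screw, level, under strap clamps; their screw heads reach 75 mm above the bench. Origin: on the bench, straight below the middle of the screw's bare span. y runs along the screw; x points level from the parallel to the screw. It does not move when pressed.
- screw_line (a point): Point of the stand on the screw's centre line, 45 mm above its origin; axes as the stand's. Trapezoidal thread: 40 mm across the crests, pitch 10, depth 5.5, crests 3.7 wide, groove mouths 6.3, bottoms 3.4 mm, flanks 15 degrees. The screw lies a few mm further one way or the other along y each time, so where its grooves are is not reported: feel or look for them.
- rest: Fixed steel parallel on the base plate (oiled, friction about 0.15), 40 (x) by 100 mm (y), flat top 42.5 mm above the bench: a leaf lying on it has its teeth at the height of the screw's centre line. Origin: middle of its underside, 8 mm above the bench, at x = -44 mm, y = 0 of the stand; axes as the stand's. The top runs from x = -64 to -24 mm of the stand; the nearest crests are at x = -20 mm.
- leaf_coarse: Loose gauge leaf that fits the screw, 0.08 to 0.15 kg, lying flat: steel plate 5 mm thick, 50 mm wide (y), 46 mm deep, with 5 coarse teeth on its +x edge: pitch 10, one on the middle line, 4.6 long, 2.9 wide at the tip, 5.3 mm at the root (0.4 mm play on each flank when seated). Origin: underside, below the middle of its grip; x points to the teeth, z up; the back edge is at x = -18 mm.
- leaf_coarse_grip (a point): Middle of the black block grip that stands on leaf_coarse, 21 mm above the leaf's underside, straight above its origin: 32 mm long (leaf's x), 14 mm wide (leaf's y, pinch it here), from 5 to 37 mm above the underside. Axes as the leaf's.
- leaf_coarse_edge (a point): Middle of the straight edge between leaf_coarse's teeth (the line of their roots), at half the plate's thickness: 28 mm along x and 2.5 mm above the leaf's origin. Seated, this edge touches the crests and lies 20 mm from the screw's centre line; with the teeth standing on the crests it is 24.6 mm away.
- leaf_fine: The other loose leaf, same plate, size and black grip, but with 7 finer teeth (pitch 7 mm, 3.4 mm long); it does not fit this screw. Origin and axes as on leaf_coarse.
- hex_keys: Bystander: folding hex-key set with a red handle, 62 x 20 x 20 mm, lying behind the leaves.
- pen: Bystander: red and white pen, 146 mm long, 15 mm thick, lying behind the stand.
- elec_tape: Bystander: roll of electrical tape, 65 mm across, 19 mm high, lying flat to the left of the stand.
Things that resemble listed ones, but are neither listed nor needed, are in the scene too. What is shaped like the leaf_coarse but blue is not meant.

How it is judged:
On the way:
1. The coarse leaf lies seated in the thread (edge within 1.3 mm of the crests, square to 0.05 rad, level) and is pressed home with more than 2.5 N for 0.3 s (x of leaf_coarse_edge in the frame of stand between -0.0213 and -0.018 m and z of leaf_coarse_edge in the frame of stand between 0.0415 and 0.0485 m and angle between the x axis of leaf_coarse and the x axis of stand, either way round below 0.05 rad and angle between leaf_coarse's own z axis and vertical below 0.06 rad and contact force between leaf_coarse and stand above 2.5 N), for 0.3 s.
At the end, for the whole second after the job is handed in: The coarse leaf lies released and still, flat on the parallel (level within 0.04 rad), square to the screw within 0.04 rad, teeth home: straight edge under 21.3 mm from the screw's centre line, its middle within 38 mm of the screw's; the fine leaf is under 20 mm from where it lay (x of leaf_coarse_edge in the frame of stand between -0.0213 and -0.018 m and y of leaf_coarse_edge in the frame of stand between -0.038 and 0.038 m and z of leaf_coarse_edge in the frame of stand between 0.043 and 0.047 m and angle between the x axis of leaf_coarse and the x axis of stand, either way round below 0.04 rad and angle between leaf_coarse's own z axis and vertical below 0.04 rad and linear speed of leaf_coarse below 0.01 m/s and distance of leaf_fine from where it was at the start of the episode below 0.02 m); the robot touches nothing.
It fails at once if The coarse leaf is forced against the screw or its stand with more than 20 N (contact force between leaf_coarse and stand above 20 N).
It fails at once if The fine leaf is forced against the screw or its stand with more than 20 N (contact force between leaf_fine and stand above 20 N).
It fails at once if A bystander is pushed more than 20 mm (distance of any of hex_keys, pen, elec_tape from where it was at the start of the episode above 0.02 m).
It also fails if it takes over 58 s, if anything falls off the work surface, if the arm or the gripper's body presses on something with over 40 N, if the wrist force passes 120 N, or if a joint passes its speed limit or range.

## Robot

A 6-joint arm with a two-finger parallel gripper is mounted at the origin on a cart in front of the work surface, level with it; the furniture and walls round the work are solid. World frame = base frame: x ahead of the robot, y to its left, z up, the work surface at z = 0. Lengths are in m, angles in rad, forces in N, time in s.
With the tool pointing down it reaches from about 0.25 to 0.725 m from the base axis. Payload 4 kg.
Tool frame: the origin (TCP) lies midway between the tips of the shut fingers; the grasp point (between the pads) lies 19 mm behind it (bot.grip_point_offset is the distance from the TCP to the grasp point, in m); z points along the fingers, y is the line along which they close (so a half turn about z gives the same grasp; the last joint's range is limited). The gripper opens to 85 mm and grips with 20 to 120 N. Pads are 22 mm wide; open, the fingers measure 114 mm over their backs; the gripper's body (76 mm by 85 mm) begins 54 mm behind the grasp point. The pads swing forward as they close: fully open they stand 13 mm farther back than shut.
Start: joints at [-1.241, 0.241, 0.005, 1.335, 0, 1.571], TCP at [0.162, -0.473, 0.231] pointing down, gripper open.
Joint ranges: [-2.72, 2.72], [-1.05, 1.87], [-1.09, 1.28], [-1.99, 2.15], [-1.42, 1.44], [-3.14, 3.14]. Speed limits (rad/s): [2.79, 2.79, 3.14, 3.14, 3.14, 3.14].

## Interface

Orientations are given as a unit quaternion [x, y, z, w].
In Python, from workcell import bot gives the robot as it stands.
- The arm moves only by the tool step_arm, never from a script. Its argument "targets" is text: rows parted by semicolons, each of 7 numbers parted by spaces: the opening, from -1 (shut) to 1 (fully open), so that 0 is half open, then the shift along the world's x, y, z normalised to -1 to 1, where 1 is 0.5 m, then the turn, a rotation vector about the world's x, y, z normalised to -1 to 1, where 1 is pi/4 rad. In form: gripper x y z wx wy wz; .... A call has 1 to 10 rows; each row is the pose to reach, as a shift and turn from the pose commanded when the call began; what a row does not reach only later rows make up. A row lasts 1/12 s, in which the tool goes at most 41.7 mm and 7.16 degrees, less where a joint would pass 70% of its speed; a pose out of reach is approached as far as the arm can. A call with a number of a shift or a turn outside -1 to 1 is refused whole. A call with a gripper value outside its range is refused whole. The fingers move at their own pace and stop on an object; the grip force is fixed at half the most. Time passes only in rows, so rows that repeat a pose let the fingers close. It gives the time, the measured TCP pose, the force, the opening and the grip force at its end, in the units of the state.
- bot.get_obs(): the state, without advancing time (a new reading comes with each control period).
- bot.camera(name): name is "scene" or "top" or "wrist"; returns the picture (400x640x3 uint8, red, green, blue); there is no depth.
- bot.camera_info(name): a dict with "vertical_fov" (degrees; the focal length in pixels is half the picture's height over the tangent of half this angle, whatever the lens; pixels are square), "cx", "cy" (the principal point, pixels), "pose" (4x4, takes a point from camera to world coordinates). Camera axes: x right, y up, looking along -z (the intrinsics and any distortion apply to the point x, -y, -z); pixel columns grow to the right and rows downward; lengths in m; the calibration is good to about 2 mm. The wrist camera is an equidistant fisheye: a pixel r from the principal point sees the ray r / f radians off the axis. A picture is of the moment at which its call begins: read the wrist's pose just before it. camera_info takes no time and is no camera call; for the wrist camera it gives the pose at the moment of the call.
- bot.job_done(): hands the job in; it is judged then, once.
The state is a dict: "clock": time; "joint_pos": joint angles; "joint_vel": joint speeds; "tau": joint torques, N m; "eef_pos": TCP position; "tool_rot": TCP orientation; "ft_force": force on the tool from outside, world axes, zero at the start; "ft_torque": the same for the moment, N m; "grip_width": finger opening in m; "grasp_force": force on a finger pad.
Only numpy, scipy, OpenCV 4.12 (cv2) and the standard library are available. Lean on these libraries where they do the work, as an engineer would, in place of code of your own. Each camera call takes 0.05 s, during which the arm holds its last target. There are 200 camera calls.

## Working session

There is one attempt and no reset: what is moved stays moved. The work goes in short steps, Python scripts to look and compute and a tool call to move; the robot and the scene stay as the last step left them, time stands still between calls to the robot, and variables do not carry over. Pictures are saved under pics/ and viewed, at most 10 in all, crops included, and the job is handed in when it is done.

Besides the shell and the picture viewer there is one more tool, called as name(argument=value, ...) on one line, values as JSON. step_arm: Moves the arm, as the interface text tells. Scaled input: -1 to 1 covers 0.5 m each way for a shift and pi/4 rad each way for a turn. Its arguments: {"type":"object","properties":{"targets":{"type":"string"}},"required":["targets"]}

```bash
mkdir -p pics; cat > h.py <<'E'
import numpy as np,cv2
from workcell import bot
def save(n,f):
    im=bot.camera(n); cv2.imwrite(f,cv2.cvtColor(im,cv2.COLOR_RGB2BGR)); return im
def ray(n,u,v,info=None):
    i=info or bot.camera_info(n); f=200/np.tan(np.radians(i['vertical_fov'])/2)
    x,y=u-i['cx'],v-i['cy']
    if n=='wrist':
        r=np.hypot(x,y)+1e-9; t=r/f; d=np.array([x/r*np.sin(t),-y/r*np.sin(t),-np.cos(t)])
    else: d=np.array([x/f,-y/f,-1.])
    P=np.array(i['pose']); return P[:3,3],P[:3,:3]@d
def onz(n,u,v,z,info=None):
    o,d=ray(n,u,v,info); return o+d*(z-o[2])/d[2]
def proj(n,p,info=None):
    i=info or bot.camera_info(n); f=200/np.tan(np.radians(i['vertical_fov'])/2)
    P=np.array(i['pose']); c=P[:3,:3].T@(np.array(p)-P[:3,3]); x,y,z=c[0],-c[1],-c[2]
    if n=='wrist':
        r=np.hypot(x,y)+1e-12; t=np.arctan2(r,z); return np.array([i['cx']+f*t*x/r,i['cy']+f*t*y/r])
    return np.array([i['cx']+f*x/z,i['cy']+f*y/z])
E
python3 - <<'E'
from h import *
for n in('top','scene'):
    save(n,f'pics/{n}0.png'); i=bot.camera_info(n); print(n,i['vertical_fov'],i['cx'],i['cy'],np.round(i['pose'],3).tolist())
o=bot.get_obs(); print({k:np.round(v,3).tolist() for k,v in o.items()})
E
```

```text
top 44.84787825164731 312.72259847691754 200.6638017051301 [[0.149, 0.966, -0.211, 0.311], [-0.989, 0.146, -0.031, 0.25], [0.001, 0.213, 0.977, 1.056], [0.0, 0.0, 0.0, 1.0]]
scene 42.322840258010324 315.4523465898652 199.36480530633864 [[-0.773, 0.246, -0.585, -0.17], [-0.635, -0.304, 0.711, 1.142], [-0.003, 0.92, 0.391, 0.54], [0.0, 0.0, 0.0, 1.0]]
{'clock': 0.1, 'joint_pos': [-1.241, 0.241, 0.004, 1.335, -0.0, 1.571], 'joint_vel': [-0.0, -0.002, 0.003, -0.002, -0.001, -0.0], 'tau': [-0.0, -37.314, 25.301, 0.011, 0.0, 0.0], 'eef_pos': [0.162, -0.473, 0.231], 'tool_rot': [0.986, 0.164, -0.0, -0.001], 'ft_force': [0.013, 0.35, -0.048], 'ft_torque': [0.027, -0.015, 0.015], 'grasp_force': 0.0, 'grip_width': 0.085}
```

View pics/top0.png

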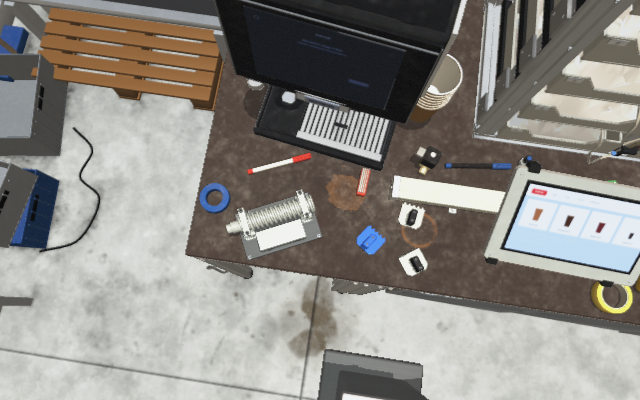

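View pics/scene0.png

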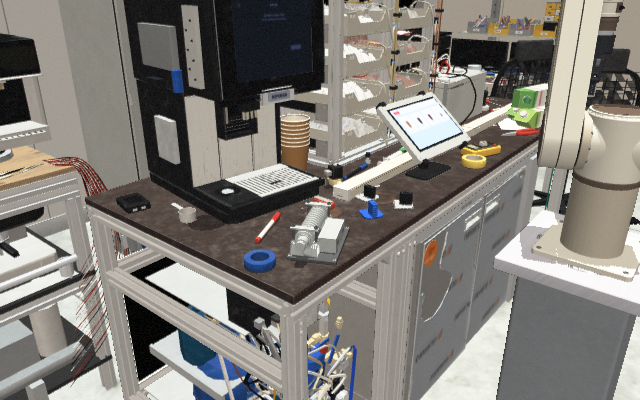

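The top view shows the stand at about (275,225), two white leaves at (411,216) and (413,262), and a blue decoy at (371,240). I'll zoom in.

```bash
python3 - <<'E'
from h import *
im=cv2.imread('pics/top0.png')
cv2.imwrite('pics/top_c.png',cv2.resize(im[170:290,200:440],None,fx=3.3,fy=3.3,interpolation=cv2.INTER_CUBIC))
for u,v,z in[(411,216,.02),(413,262,.02),(371,240,.005),(275,225,.0425),(363,182,.02),(280,164,.01),(214,197,.01)]: print(u,v,onz('top',u,v,z).round(3))
E
```

```text
411 216 [0.533 0.066 0.02 ]
413 262 [0.434 0.051 0.02 ]
371 240 [0.47  0.144 0.005]
275 225 [0.466 0.352 0.042]
363 182 [0.593 0.179 0.02 ]
280 164 [0.609 0.368 0.01 ]
214 197 [0.512 0.5   0.01 ]
```

View pics/top_c.png

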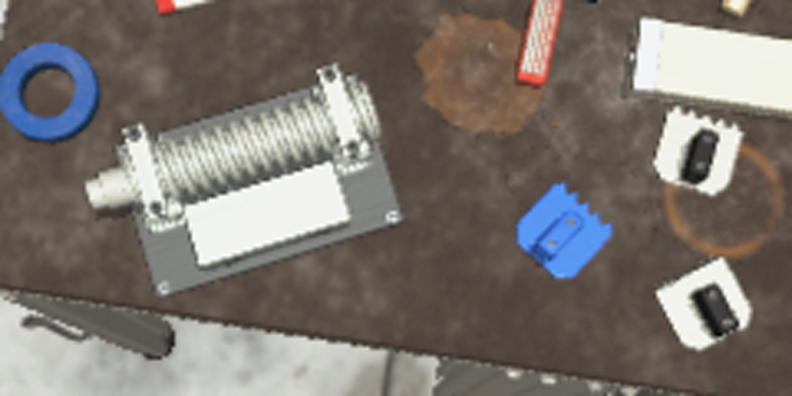

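The upper leaf has about 5 coarse teeth on its upper edge, so it looks like leaf_coarse. The lower one looks fine-toothed. Next I'll measure the parallel and the leaf.

```bash
cat > m.py <<'E'
from h import *
im=cv2.imread('pics/top0.png').astype(int); br=(im.min(2)>215).astype(np.uint8)
n,l,s,c=cv2.connectedComponentsWithStats(br)
info=bot.camera_info('top')
for k in range(1,n):
    x,y,w,h,a=s[k]
    if a>80 and 190<x<440 and 150<y<290:
        cs=cv2.findContours((l==k).astype(np.uint8),0,2)[0][0].reshape(-1,2)
        z=.0425 if x<330 else .005
        P=np.array([onz('top',u,v,z,info)[:2] for u,v in cs],np.float32)*1000
        r=cv2.minAreaRect(P); print(s[k],np.round(r[0],1),np.round(r[1],1),round(r[2],1),cv2.boxPoints(r).round(0).tolist())
# grips
for (u0,v0) in((400,205),(402,250)):
    sub=im[v0:v0+26,u0:u0+28].max(2)<60
    m=sub.astype(np.uint8); n,l,s,c=cv2.connectedComponentsWithStats(m); print(s.tolist(),(c+[u0,v0]).round(1).tolist())
    for k in range(1,n):
        if s[k][4]>40:
            print('grip',onz('top',*(c[k]+[u0,v0]),.03,info).round(4))
E
python3 m.py
```

```text
[253 159  40  13 136] [595.3 380.3] [ 7.6 87.4] 24.2 [[574.0, 419.0], [610.0, 339.0], [617.0, 342.0], [581.0, 422.0]]
[ 392  176  113   36 2216] [598.9 -12.8] [ 48.1 246.9] 0.1 [[575.0, 111.0], [575.0, -136.0], [623.0, -136.0], [623.0, 111.0]]
[297 192  12  22 120] [523.3 302.7] [46.1 16.7] 32.4 [[499.0, 297.0], [508.0, 283.0], [547.0, 308.0], [538.0, 322.0]]
[398 203  26  26 278] [536.9  64. ] [49. 48.] 80.9 [[509.0, 44.0], [557.0, 36.0], [564.0, 84.0], [517.0, 92.0]]
[227 210  23  22 174] [463.6 431.1] [45.2 46.8] 8.6 [[438.0, 451.0], [445.0, 405.0], [489.0, 411.0], [482.0, 458.0]]
[256 219  50  31 851] [448.3 338.5] [38.5 98.7] 26.1 [[409.0, 374.0], [453.0, 286.0], [487.0, 303.0], [444.0, 391.0]]
[399 248  28  27 281] [435.9  47.7] [44.5 49.3] 34.7 [[404.0, 55.0], [432.0, 15.0], [468.0, 40.0], [440.0, 81.0]]
[[0, 0, 28, 26, 675], [7, 5, 8, 16, 47], [15, 8, 2, 2, 3], [15, 11, 1, 3, 3]] [[413.7, 217.4], [409.9, 219.1], [415.7, 213.7], [415.0, 217.0]]
grip [0.5236 0.0693 0.03  ]
[[0, 0, 28, 26, 669], [12, 7, 1, 2, 2], [8, 8, 11, 14, 52], [18, 13, 2, 3, 3], [20, 18, 2, 2, 2]] [[415.6, 262.3], [414.0, 257.5], [414.3, 264.9], [420.3, 264.0], [422.5, 268.5]]
grip [0.4275 0.0496 0.03  ]
```

The parallel's centre is (0.448, 0.339) and the stand's x axis is at about +26° (38.5 x 98.7 mm, as it should be). The leaf is at about (0.53, 0.067) with yaw about -9°. I'll move to look from near, turning the tool towards yaw +81°.

step_arm(targets="1 0.276 0.74 0.1 0 0 1;1 0.276 0.74 0.1 0 0 1;1 0.276 0.74 0.1 0 0 1;1 0.276 0.74 0.1 0 0 1;1 0.276 0.74 0.1 0 0 1;1 0.276 0.74 0.1 0 0 1;1 0.276 0.74 0.1 0 0 1;1 0.276 0.74 0.1 0 0 1;1 0.276 0.74 0.1 0 0 1;1 0.276 0.74 0.1 0 0 1")

```text
clock: 0.93
eef_pos: [0.3002, -0.1, 0.2818]
tool_rot: [0.848, 0.53, 0.001, -0.0]
ft_force: [0.7, -1.4, -0.4]
grip_width: 0.0855
grasp_force: 0.0
```

```bash
python3 - <<'E'
from h import *
o=bot.get_obs(); print({k:np.round(o[k],3).tolist() for k in('joint_pos','eef_pos','tool_rot')})
E
```

```text
{'joint_pos': [-0.323, -0.149, -0.276, 1.442, 0.001, 1.701], 'eef_pos': [0.3, -0.1, 0.282], 'tool_rot': [0.848, 0.53, 0.001, -0.0]}
```

step_arm(targets="1 0.28 0.32 -0.06 0 0 1;1 0.28 0.32 -0.06 0 0 1;1 0.28 0.32 -0.06 0 0 1;1 0.28 0.32 -0.06 0 0 1;1 0.28 0.32 -0.06 0 0 1;1 0.28 0.32 -0.06 0 0 1;1 0.28 0.32 -0.06 0 0 1")

```text
clock: 1.52
eef_pos: [0.4408, 0.0593, 0.2496]
tool_rot: [0.578, 0.816, -0.001, -0.001]
ft_force: [0.3, -0.8, 0.4]
grip_width: 0.0855
grasp_force: 0.0
```

step_arm(targets="1 0.16 0.02 0 0 0 1;1 0.16 0.02 0 0 0 1;1 0.16 0.02 0 0 0 1;1 0.16 0.02 0 0 0 1;1 0.16 0.02 0 0 0 1;1 0.16 0.02 0 0 0 1;1 0.16 0.02 0 0 0 1")

```text
clock: 2.1
eef_pos: [0.5197, 0.0669, 0.2504]
tool_rot: [0.223, 0.975, -0.0, -0.001]
ft_force: [-0.0, -0.2, -1.1]
grip_width: 0.0854
grasp_force: 0.0
```

step_arm(targets="1 0 0 -0.06 0 0 0.38;1 0 0 -0.06 0 0 0.38;1 0 0 -0.06 0 0 0.38;1 0 0 -0.06 0 0 0.38;1 0 0 -0.06 0 0 0.38")

```text
clock: 2.52
eef_pos: [0.5197, 0.0669, 0.2209]
tool_rot: [0.079, 0.997, -0.0, -0.0]
ft_force: [0.0, -0.4, -0.1]
grip_width: 0.0853
grasp_force: 0.0
```

```bash
python3 - <<'E'
from h import *
o=bot.get_obs(); print({k:np.round(o[k],3).tolist() for k in('joint_pos','eef_pos','tool_rot')})
i=bot.camera_info('wrist'); np.save('w1.npy',i,allow_pickle=True); save('wrist','pics/w1.png'); print(i['vertical_fov'],i['cx'],i['cy'],np.round(i['pose'],3).tolist())
for p in[(.5236,.0693,.03),(.4275,.0496,.03),(.448,.3385,.0425)]: print(proj('wrist',p,i))
E
```

```text
{'joint_pos': [0.128, 0.293, 0.049, 1.327, -0.0, 0.287], 'eef_pos': [0.52, 0.067, 0.221], 'tool_rot': [0.079, 0.997, -0.0, -0.0]}
65.70646984690485 319.43649811423495 200.1952093884795 [[0.158, -0.937, -0.313, 0.438], [0.987, 0.15, 0.05, 0.08], [-0.0, -0.317, 0.948, 0.365], [0.0, 0.0, 0.0, 1.0]]
[322.55336673 178.30668167]
[290.12945099  95.36215719]
[532.90929209  91.07452209]
```

View pics/w1.png

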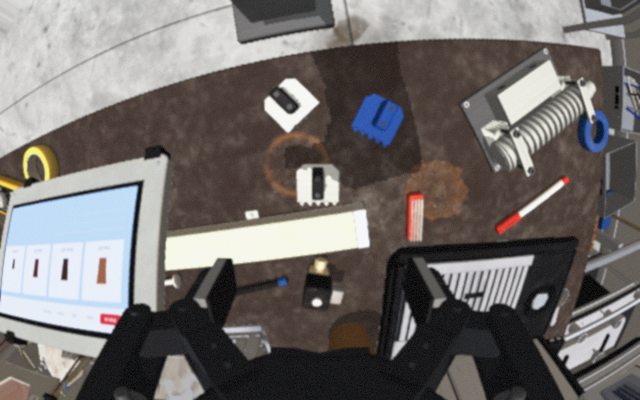

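The wrist view puts the near leaf's grip at (318,180), with coarse teeth at the lower edge. My prediction was (322,178). I'll go lower for a fine look.

step_arm(targets="1 -0.06 0 -0.2 0 0 0;1 -0.06 0 -0.2 0 0 0;1 -0.06 0 -0.2 0 0 0;1 -0.06 0 -0.2 0 0 0")

```text
clock: 2.9
eef_pos: [0.4845, 0.0663, 0.1166]
tool_rot: [0.079, 0.997, -0.001, -0.006]
ft_force: [-1.2, -0.2, -0.6]
grip_width: 0.0853
grasp_force: 0.0
```

```bash
cat >> h.py <<'E'
def ortho(im,info,c,z,half,s,yaw=0):
    # metric picture of plane z: rows down = +x', cols right = +y' (axes turned by yaw)
    g=np.arange(-half,half,1/s)/1000; Y,X=np.meshgrid(g,g)
    W=np.stack([c[0]+X*np.cos(yaw)-Y*np.sin(yaw),c[1]+X*np.sin(yaw)+Y*np.cos(yaw),np.full_like(X,z)],-1)
    f=200/np.tan(np.radians(info['vertical_fov'])/2); P=np.array(info['pose'])
    C=(W-P[:3,3])@P[:3,:3]; x,y,zz=C[...,0],-C[...,1],-C[...,2]; r=np.hypot(x,y)+1e-12; t=np.arctan2(r,zz)
    return cv2.remap(im,(info['cx']+f*t*x/r).astype(np.float32),(info['cy']+f*t*y/r).astype(np.float32),cv2.INTER_CUBIC)
E
python3 - <<'E'
from h import *
i=bot.camera_info('wrist'); print(bot.get_obs()['eef_pos'].round(4) if hasattr(bot.get_obs()['eef_pos'],'round') else bot.get_obs()['eef_pos'])
im=save('wrist','pics/w2.png')[:,:,::-1].copy(); np.save('w2.npy',i,allow_pickle=True)
c=(.53,.067); a=ortho(im,i,c,.005,50,5); b=ortho(im,i,c,.037,50,5)
cv2.imwrite('pics/o2.png',cv2.resize(np.hstack([a,b]),(800,400)))
# plate mask
for nm,q,f in(('plate',a,lambda q:q.min(2)>150),('grip',b,lambda q:q.max(2)<50)):
    m=f(q.astype(int)).astype(np.uint8); n,l,s,cc=cv2.connectedComponentsWithStats(m)
    for k in range(1,n):
        if s[k][4]>2500:
            cs=cv2.findContours((l==k).astype(np.uint8),0,2)[0][0]; r=cv2.minAreaRect(cs)
            print(nm,s[k].tolist(),'centre xy',c[0]+(r[0][1]/5-50)/1000,c[1]+(r[0][0]/5-50)/1000,np.array(r[1])/5,r[2])
E
```

```text
[0.4845 0.0663 0.1166]
plate [81, 145, 155, 263, 22332] centre xy 0.5340041320800781 0.045673287963867194 [23.17458344 53.4090271 ] 16.937875747680664
plate [244, 162, 116, 270, 19952] centre xy 0.5393981811523437 0.07744854736328126 [21.47734528 53.55681152] 2.500410556793213
grip [188, 113, 83, 212, 8839] centre xy 0.5238611541748047 0.06338221435546876 [11.67549667 42.35724792] 9.090276718139648
```

View pics/o2.png

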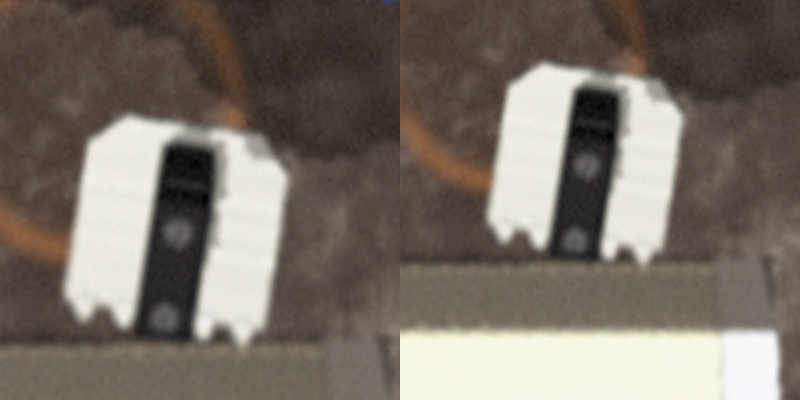

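The leaf is coarse, with 10 mm pitch and yaw -9.1°, which already matches the tool. Two estimates agree on the origin at about (0.529, 0.0635). Now I'll descend to grasp.

step_arm(targets="1 0.078 -0.006 -0.05 0 0 0;1 0.078 -0.006 -0.1 0 0 0;1 0.078 -0.006 -0.15 0 0 0;1 0.078 -0.006 -0.2 0 0 0;1 0.078 -0.006 -0.222 0 0 0;1 0.078 -0.006 -0.222 0 0 0;1 0.078 -0.006 -0.222 0 0 0")

```text
clock: 3.53
eef_pos: [0.5311, 0.0641, 0.0118]
tool_rot: [0.079, 0.997, 0.0, 0.001]
ft_force: [0.4, 0.1, -0.4]
grip_width: 0.0852
grasp_force: 0.0
```

step_arm(targets="-1 0 0 0 0 0 0;-1 0 0 0 0 0 0;-1 0 0 0 0 0 0;-1 0 0 0 0 0 0;-1 0 0 0 0 0 0;-1 0 0 0 0 0 0;-1 0 0 0 0 0 0;-1 0 0 0 0 0 0;-1 0 0 0 0 0 0;-1 0 0 0 0 0 0")

```text
clock: 4.37
eef_pos: [0.5294, 0.064, 0.0109]
tool_rot: [0.079, 0.997, 0.0, 0.001]
ft_force: [-1.1, -0.7, 5.7]
grip_width: 0.0128
grasp_force: 59.1
```

Gripped at 59 N and about 13 mm. Next I lift and carry to behind the parallel, turning +35°.

step_arm(targets="-1 0 0 0.08 0 0 0;-1 0 0 0.16 0 0 0;-1 0 0 0.22 0 0 0;-1 0 0 0.26 0 0 0;-1 0 0 0.26 0 0 0")

```text
clock: 4.78
eef_pos: [0.5319, 0.0643, 0.1449]
tool_rot: [0.078, 0.997, 0.001, 0.004]
ft_force: [0.4, -0.2, -0.4]
grip_width: 0.0128
grasp_force: 58.9
```

step_arm(targets="-1 -0.03 0.07 0 0 0 0.1;-1 -0.06 0.14 0 0 0 0.2;-1 -0.09 0.21 0 0 0 0.3;-1 -0.12 0.28 0 0 0 0.4;-1 -0.15 0.35 0 0 0 0.5;-1 -0.18 0.42 0 0 0 0.6;-1 -0.21 0.49 0 0 0 0.7;-1 -0.22 0.52 0 0 0 0.78;-1 -0.22 0.52 0 0 0 0.78;-1 -0.22 0.52 0 0 0 0.78")

```text
clock: 5.62
eef_pos: [0.4175, 0.324, 0.1384]
tool_rot: [-0.227, 0.974, -0.001, -0.001]
ft_force: [-0.3, -0.8, -1.3]
grip_width: 0.0129
grasp_force: 59.1
```

```bash
python3 - <<'E'
from h import *
i=bot.camera_info('wrist'); im=save('wrist','pics/w3.png')[:,:,::-1].copy(); np.save('w3.npy',i,allow_pickle=True)
a=ortho(im,i,(.4875,.358),.0425,100,4,np.radians(26.1)); cv2.imwrite('pics/o3.png',a[100:700])
E
```

```text
(no output)
```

View pics/o3.png

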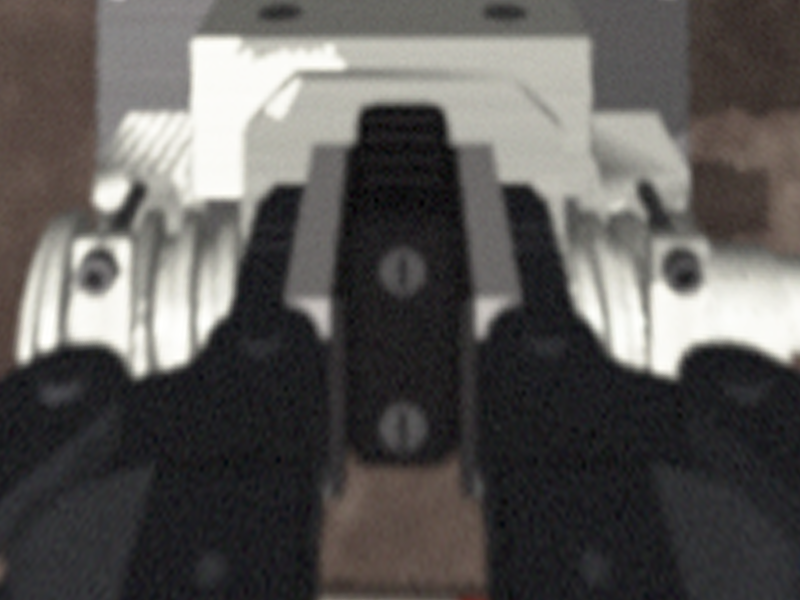

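The rectified view is sharp. The parallel measures 99.5 mm wide, with its back edge at x=-65.75 and its centre at y=-2.2 of my estimated frame, so the stand is about (-1.8, -2.2) mm off in stand axes. The angle is good. The gripper hides the grooves, so I'll move forward and up to see them.

step_arm(targets="-1 0 0 0.08 0 0 0;-1 0.08 0.04 0.16 0 0 0;-1 0.16 0.08 0.2 0 0 0;-1 0.16 0.08 0.2 0 0 0;-1 0.16 0.08 0.2 0 0 0;-1 0.16 0.08 0.2 0 0 0;-1 0.16 0.08 0.2 0 0 0")

```text
clock: 6.25
eef_pos: [0.4984, 0.362, 0.2386]
tool_rot: [-0.225, 0.974, -0.001, -0.002]
ft_force: [0.3, -0.2, -0.4]
grip_width: 0.0132
grasp_force: 59.1
```

```bash
python3 - <<'E'
from h import *
i=bot.camera_info('wrist'); im=save('wrist','pics/w4.png')[:,:,::-1].copy(); np.save('w4.npy',i,allow_pickle=True)
print(bot.get_obs()['eef_pos'],bot.get_obs()['tool_rot'])
th=np.radians(26.1); S=np.array([.4875,.358]);
a=ortho(im,i,S,.0425,75,4,th); b=ortho(im,i,S,.065,75,4,th)
cv2.imwrite('pics/o4.png',np.vstack([a[0:240],b[200:420]]))
E
```

```text
[0.49794234 0.3620719  0.2386208 ] [-2.24941928e-01  9.74369922e-01 -8.47618459e-04 -1.91458612e-03]
```

View pics/o4.png

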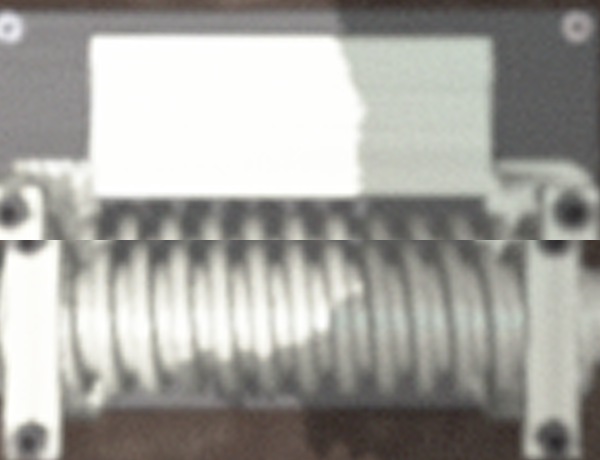

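Same offsets as before: the parallel spans cols 90–493 and rows 35–197. Crest silhouettes are visible at rows 200–240, at 10 mm (40 px) pitch. Next I extract the groove phase and the edge angle.

```bash
python3 - <<'E'
from h import *
i=np.load('w4.npy',allow_pickle=True).item(); im=cv2.imread('pics/w4.png'); th=np.radians(26.1); S=np.array([.4867,.3553])
a=ortho(im,i,S,.0425,75,4,th).astype(float).mean(2)
# edges of parallel: back edge + front edge row by column
for nm,r0,r1,sg in(('back',25,60,1),('front',180,215,-1)):
    cs=np.arange(110,480,4); g=sg*np.gradient(cv2.GaussianBlur(a,(0,0),2)[r0:r1],axis=0)[:,cs]; rr=g.argmax(0)+r0
    p=np.polyfit(cs,rr,1); res=rr-np.polyval(p,cs); k=abs(res)<2; p=np.polyfit(cs[k],rr[k],1); print(nm,'x mm',np.polyval(p,300)/4-75,'angle deg',np.degrees(np.arctan(p[0])))
rows=a[40:190].mean(0); 
g=np.gradient(cv2.GaussianBlur(rows[None],(0,0),2)[0]); print('sides',np.argmax(g[60:140])/4+15-75,(np.argmin(g[460:540])+460)/4-75)
c=ortho(im,i,S,.045,75,4,th).astype(float).mean(2)
y=np.arange(-75,75,.25); w=(abs(y)<40)
for x in(-22,-21,-20,-19,-18,-16,-14):
    r=int((x+75)*4); q=c[r-2:r+3].mean(0); q=q-cv2.GaussianBlur(q[None],(0,0),20)[0]
    F=(q*np.exp(-2j*np.pi*y/10))[w].sum(); print(x,'bright phase y',round(-np.angle(F)/2/np.pi*10,2)%10,'amp',round(abs(F)/w.sum(),1))
E
```

```text
back x mm -64.21591060413732 angle deg 0.4311234117096974
front x mm -23.936402723483837 angle deg -0.44581101759102515
sides -50.5 50.0
-22 bright phase y 0.05 amp 2.7
-21 bright phase y 0.2 amp 2.6
-20 bright phase y 0.39 amp 4.4
-19 bright phase y 0.44 amp 8.3
-18 bright phase y 0.45 amp 12.5
-16 bright phase y 0.54 amp 17.7
-14 bright phase y 0.78 amp 14.4
```

Crests lie at y≈0.3 (mod 10) of the stand, so the grooves are at y≈-4.7. The corrected stand origin is S=(.4867,.3553), and the parallel's edges come out at -64.2/-23.9 and ±50 as given. I'll move above the parallel with leaf origin at stand (-60,-4.7).

step_arm(targets="-1 -0.06 -0.035 0 0 0 0;-1 -0.126 -0.075 -0.05 0 0 0;-1 -0.126 -0.075 -0.12 0 0 0;-1 -0.126 -0.075 -0.19 0 0 0;-1 -0.126 -0.075 -0.25 0 0 0;-1 -0.126 -0.075 -0.3 0 0 0;-1 -0.126 -0.075 -0.33 0 0 0;-1 -0.126 -0.075 -0.338 0 0 0;-1 -0.126 -0.075 -0.338 0 0 0;-1 -0.126 -0.075 -0.338 0 0 0")

```text
clock: 7.13
eef_pos: [0.4357, 0.3262, 0.0719]
tool_rot: [-0.226, 0.974, 0.0, 0.0]
ft_force: [0.6, 0.5, -1.3]
grip_width: 0.0132
grasp_force: 59.1
```

```bash
cat >> h.py <<'E'
th=np.radians(26.1); S=np.array([.4867,.3553]); R2=np.array([[np.cos(th),-np.sin(th)],[np.sin(th),np.cos(th)]])
def st():
    o=bot.get_obs(); q=o['tool_rot']; ang=np.degrees(2*np.arctan2(q[1],q[0]))-180
    print('t',round(o['clock'],2),'stand xy mm',((o['eef_pos'][:2]-S)@R2*1000).round(2),'z',round(o['eef_pos'][2]*1000,2),'leaf yaw',round(ang,2),'F stand',(np.array(o['ft_force'][:2])@R2).round(1),'Fz',round(o['ft_force'][2],1),'M',np.round(o['ft_torque'],2),'q',np.round(q,4),'grip',o['grip_width'])
E
python3 - <<'E'
from h import *
st(); i=bot.camera_info('wrist'); im=save('wrist','pics/w5.png')[:,:,::-1].copy()
a=ortho(im,i,S,.065,75,4,th); b=ortho(im,i,S,.0475,75,4,th); cv2.imwrite('pics/o5.png',np.vstack([b[:300],a[:300]]))
E
```

```text
t 7.13 stand xy mm [-58.57  -3.66] z 71.9 leaf yaw 26.09 F stand [0.7 0.2] Fz -1.3 M [-0.06  0.01 -0.01] q [-2.257e-01  9.742e-01  0.000e+00  1.000e-04] grip 0.013213386722188906
```

View pics/o5.png

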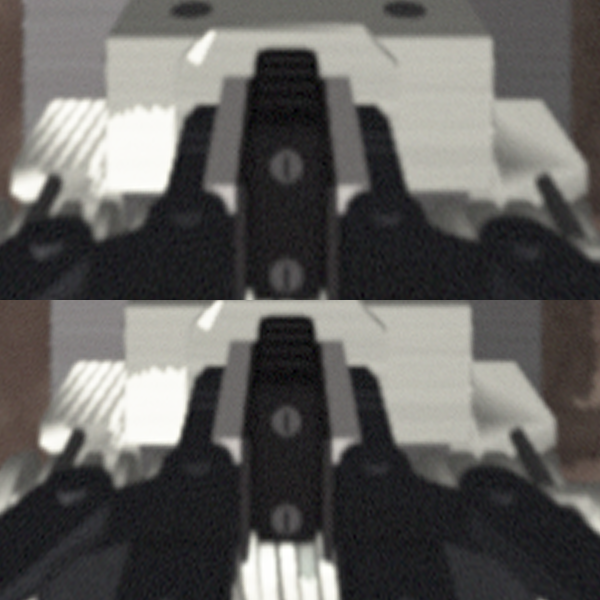

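The held leaf sits square above the parallel, and its grip centre at y=-3.5 agrees with the TCP's -3.66. I'll lower it now.

step_arm(targets="-1 -0.0016 -0.003 -0.012 0 0 0;-1 -0.0016 -0.003 -0.024 0 0 0;-1 -0.0016 -0.003 -0.032 0 0 0;-1 -0.0016 -0.003 -0.032 0 0 0;-1 -0.0016 -0.003 -0.034 0 0 0;-1 -0.0016 -0.003 -0.034 0 0 0;-1 -0.0016 -0.003 -0.034 0 0 0")

```text
clock: 7.77
eef_pos: [0.4353, 0.325, 0.0544]
tool_rot: [-0.226, 0.974, 0.0, 0.0]
ft_force: [0.3, -0.5, -2.0]
grip_width: 0.013
grasp_force: 59.1
```

```bash
python3 -c "
from h import *
st()"
```

```text
t 7.77 stand xy mm [-59.52  -4.56] z 54.4 leaf yaw 26.09 F stand [ 0.  -0.6] Fz -2.0 M [ 0.03 -0.01  0.  ] q [-2.258e-01  9.742e-01  0.000e+00  1.000e-04] grip 0.013038174067646104
```

step_arm(targets="-1 0 0 -0.0005 0 0 0;-1 0 0 -0.001 0 0 0;-1 0 0 -0.0015 0 0 0;-1 0 0 -0.002 0 0 0;-1 0 0 -0.002 0 0 0")

```text
clock: 8.18
eef_pos: [0.4353, 0.325, 0.0535]
tool_rot: [-0.226, 0.974, 0.0, 0.0]
ft_force: [-0.2, 0.2, -0.0]
grip_width: 0.0133
grasp_force: 59.3
```

step_arm(targets="-1 0 0 -0.0005 0 0 0;-1 0 0 -0.001 0 0 0;-1 0 0 -0.001 0 0 0")

```text
clock: 8.43
eef_pos: [0.4355, 0.3252, 0.0534]
tool_rot: [-0.226, 0.974, 0.0, 0.001]
ft_force: [-1.3, -0.4, 4.0]
grip_width: 0.0132
grasp_force: 59.8
```

Touchdown at z = 53.4 mm, matching the expected 53.4. I ease off slightly and slide towards the screw, checking force.

step_arm(targets="-1 0.0018 0.0009 0.0004 0 0 0;-1 0.0036 0.0018 0.0004 0 0 0;-1 0.0054 0.0026 0.0004 0 0 0;-1 0.0072 0.0035 0.0004 0 0 0;-1 0.0072 0.0035 0.0004 0 0 0")

```text
clock: 8.85
eef_pos: [0.4393, 0.3271, 0.0534]
tool_rot: [-0.226, 0.974, 0.0, 0.001]
ft_force: [-0.2, -1.0, 5.8]
grip_width: 0.0128
grasp_force: 59.9
```

```bash
python3 -c "
from h import *
st()"
```

```text
t 8.85 stand xy mm [-55.01  -4.49] z 53.42 leaf yaw 26.1 F stand [-0.6 -0.7] Fz 5.8 M [-0.12  0.12 -0.02] q [-2.258e-01  9.742e-01  2.000e-04  5.000e-04] grip 0.012810398199919934
```

step_arm(targets="-1 0.0009 0.0004 0 0 0 0;-1 0.0018 0.0009 0 0 0 0;-1 0.0027 0.0013 0 0 0 0;-1 0.0036 0.0018 0 0 0 0;-1 0.0036 0.0018 0 0 0 0")

```text
clock: 9.27
eef_pos: [0.4409, 0.3279, 0.0534]
tool_rot: [-0.226, 0.974, 0.0, 0.0]
ft_force: [-0.7, 0.0, 4.8]
grip_width: 0.0134
grasp_force: 60.0
```

```bash
python3 -c "
from h import *
st()"
```

```text
t 9.27 stand xy mm [-53.14  -4.48] z 53.44 leaf yaw 26.1 F stand [-0.6  0.3] Fz 4.8 M [-0.11  0.17 -0.03] q [-2.258e-01  9.742e-01  2.000e-04  4.000e-04] grip 0.013359220822364702
```

step_arm(targets="-1 0.0009 0.0004 0.0003 0 0 0;-1 0.0018 0.0009 0.0003 0 0 0;-1 0.0018 0.0009 0.0003 0 0 0")

```text
clock: 9.52
eef_pos: [0.4417, 0.3283, 0.0534]
tool_rot: [-0.226, 0.974, 0.0, 0.0]
ft_force: [-1.2, -1.0, 5.2]
grip_width: 0.0128
grasp_force: 60.0
```

step_arm(targets="-1 0.0009 0.0004 0 0 0 0;-1 0.0018 0.0009 0 0 0 0;-1 0.0018 0.0009 0 0 0 0")

```text
clock: 9.77
eef_pos: [0.4426, 0.3287, 0.0534]
tool_rot: [-0.226, 0.974, 0.0, 0.0]
ft_force: [-1.0, -0.2, 4.5]
grip_width: 0.0131
grasp_force: 60.0
```

```bash
python3 -c "
from h import *
st()"
```

```text
t 9.77 stand xy mm [-51.3   -4.48] z 53.42 leaf yaw 26.1 F stand [-1.   0.2] Fz 4.5 M [-0.09  0.14 -0.  ] q [-2.258e-01  9.742e-01  1.000e-04  3.000e-04] grip 0.013106762745402595
```

Past the crest line (-52.6) with no contact, so the teeth are entering. I continue slowly.

step_arm(targets="-1 0.0009 0.0004 0.0002 0 0 0;-1 0.0018 0.0009 0.0002 0 0 0;-1 0.0018 0.0009 0.0002 0 0 0")

```text
clock: 10.02
eef_pos: [0.4435, 0.3291, 0.0534]
tool_rot: [-0.226, 0.974, 0.0, 0.0]
ft_force: [-1.5, 0.2, 5.0]
grip_width: 0.0131
grasp_force: 60.0
```

step_arm(targets="-1 0.0009 0.0004 0 0 0 0;-1 0.0018 0.0009 0 0 0 0;-1 0.0018 0.0009 0 0 0 0")

```text
clock: 10.27
eef_pos: [0.4444, 0.3295, 0.0534]
tool_rot: [-0.226, 0.974, 0.0, 0.0]
ft_force: [-1.0, -0.3, 6.2]
grip_width: 0.0131
grasp_force: 60.0
```

```bash
python3 -c "
from h import *
st()"
```

```text
t 10.27 stand xy mm [-49.38  -4.54] z 53.43 leaf yaw 26.09 F stand [-1.   0.2] Fz 6.2 M [-0.07  0.2   0.03] q [-2.257e-01  9.742e-01  1.000e-04  2.000e-04] grip 0.013106499892518466
```

step_arm(targets="-1 0.0005 0.0002 0 0 0 0;-1 0.0009 0.0004 0 0 0 0;-1 0.0009 0.0004 0 0 0 0")

```text
clock: 10.52
eef_pos: [0.4446, 0.3296, 0.0534]
tool_rot: [-0.226, 0.974, -0.0, 0.0]
ft_force: [-1.1, -2.0, 5.2]
grip_width: 0.0129
grasp_force: 60.1
```

step_arm(targets="-1 0.0005 0.0002 0 0 0 0;-1 0.0009 0.0004 0 0 0 0;-1 0.0009 0.0004 0 0 0 0")

```text
clock: 10.77
eef_pos: [0.4447, 0.3296, 0.0535]
tool_rot: [-0.226, 0.974, -0.0, -0.0]
ft_force: [-3.2, -0.9, 6.6]
grip_width: 0.0129
grasp_force: 60.2
```

```bash
python3 -c "
from h import *
st()"
```

```text
t 10.77 stand xy mm [-49.03  -4.61] z 53.45 leaf yaw 26.1 F stand [-3.2  0.6] Fz 6.6 M [-0.24  0.42 -0.  ] q [-2.258e-01  9.742e-01 -1.000e-04 -4.000e-04] grip 0.012902285579280245
```

The leaf is stopped at about the expected seat with a square reaction (no y force, no yaw moment). I press a little more and hold.

step_arm(targets="-1 0.0005 0.0002 0.0004 0 0 0;-1 0.0009 0.0004 0.0004 0 0 0;-1 0.0009 0.0004 0.0004 0 0 0;-1 0.0009 0.0004 0.0004 0 0 0")

```text
clock: 11.1
eef_pos: [0.4448, 0.3296, 0.0535]
tool_rot: [-0.226, 0.974, -0.0, -0.001]
ft_force: [-2.5, -1.5, 6.5]
grip_width: 0.0131
grasp_force: 60.2
```

step_arm(targets="-1 0.0005 0.0002 0 0 0 0;-1 0.0009 0.0004 0 0 0 0;-1 0.0009 0.0004 0 0 0 0;-1 0.0009 0.0004 0 0 0 0;-1 0.0009 0.0004 0 0 0 0;-1 0.0009 0.0004 0 0 0 0")

```text
clock: 11.6
eef_pos: [0.4448, 0.3296, 0.0535]
tool_rot: [-0.226, 0.974, -0.0, -0.001]
ft_force: [-3.6, -2.2, 7.0]
grip_width: 0.0128
grasp_force: 60.3
```

```bash
python3 -c "
from h import *
st()"
```

```text
t 11.6 stand xy mm [-48.99  -4.65] z 53.46 leaf yaw 26.11 F stand [-4.2 -0.4] Fz 7.0 M [-0.35  0.7   0.04] q [-2.259e-01  9.742e-01 -3.000e-04 -1.200e-03] grip 0.012755170550185843
```

step_arm(targets="-1 0.0009 0.0004 0.0004 0 0 0;-1 0.0018 0.0009 0.0004 0 0 0;-1 0.0018 0.0009 0.0004 0 0 0;-1 0.0018 0.0009 0.0004 0 0 0;-1 0.0018 0.0009 0.0004 0 0 0;-1 0.0018 0.0009 0.0004 0 0 0;-1 0.0018 0.0009 0.0004 0 0 0;-1 0.0018 0.0009 0.0004 0 0 0;-1 0.0018 0.0009 0.0004 0 0 0")

```text
clock: 12.35
eef_pos: [0.4448, 0.3296, 0.0535]
tool_rot: [-0.226, 0.974, -0.001, -0.002]
ft_force: [-5.2, -2.9, 8.5]
grip_width: 0.0132
grasp_force: 60.6
```

```bash
python3 -c "
from h import *
st()"
```

```text
t 12.35 stand xy mm [-48.92  -4.66] z 53.51 leaf yaw 26.12 F stand [-6.  -0.3] Fz 8.5 M [-0.51  1.05  0.06] q [-2.259e-01  9.741e-01 -5.000e-04 -2.100e-03] grip 0.013186919011997497
```

Pressed home at about 6 N steadily with no rocking. I relax the push, then open half way.

step_arm(targets="-1 -0.0018 -0.0009 0 0 0 0;-1 -0.0036 -0.0018 0 0 0 0;-1 -0.0038 -0.0019 0 0 0 0;-1 -0.0038 -0.0019 0 0 0 0")

```text
clock: 12.68
eef_pos: [0.4447, 0.3295, 0.0534]
tool_rot: [-0.226, 0.974, -0.0, -0.0]
ft_force: [-2.2, -0.8, 3.2]
grip_width: 0.0129
grasp_force: 59.7
```

```bash
python3 -c "
from h import *
st()"
```

```text
t 12.68 stand xy mm [-49.05  -4.67] z 53.44 leaf yaw 26.1 F stand [-2.4  0.3] Fz 3.2 M [-0.15  0.26  0.03] q [-2.258e-01  9.742e-01 -1.000e-04 -3.000e-04] grip 0.012866248820060754
```

step_arm(targets="-0.6 0 0 0 0 0 0;-0.3 0 0 0 0 0 0;-0.2 0 0 0 0 0 0;-0.2 0 0 0 0 0 0;-0.2 0 0 0 0 0 0;-0.2 0 0 0 0 0 0")

```text
clock: 13.18
eef_pos: [0.445, 0.3297, 0.0535]
tool_rot: [-0.226, 0.974, -0.0, -0.0]
ft_force: [0.5, 0.6, 1.0]
grip_width: 0.0346
grasp_force: 0.0
```

step_arm(targets="-0.2 0 0 0.04 0 0 0;-0.2 0 0 0.1 0 0 0;-0.2 0 0 0.18 0 0 0;-0.2 0 0 0.26 0 0 0;-0.2 0.06 0.03 0.34 0 0 0;-0.2 0.14 0.07 0.38 0 0 0;-0.2 0.14 0.07 0.38 0 0 0;-0.2 0.14 0.07 0.38 0 0 0;-0.2 0.14 0.07 0.38 0 0 0")

```text
clock: 13.93
eef_pos: [0.5152, 0.3647, 0.2432]
tool_rot: [-0.226, 0.974, -0.0, -0.0]
ft_force: [-0.7, 0.3, -1.3]
grip_width: 0.0341
grasp_force: 0.0
```

```bash
python3 - <<'E'
from h import *
st(); i=bot.camera_info('wrist'); im=save('wrist','pics/w6.png')[:,:,::-1].copy()
a=ortho(im,i,S,.0475,75,5,th); cv2.imwrite('pics/o6.png',a[:560])
E
```

```text
t 13.93 stand xy mm [29.74 -4.06] z 243.16 leaf yaw 26.08 F stand [-0.5  0.6] Fz -1.3 M [-0.   -0.01 -0.01] q [-2.256e-01  9.742e-01 -0.000e+00 -2.000e-04] grip 0.03407513002885845
```

View pics/o6.png

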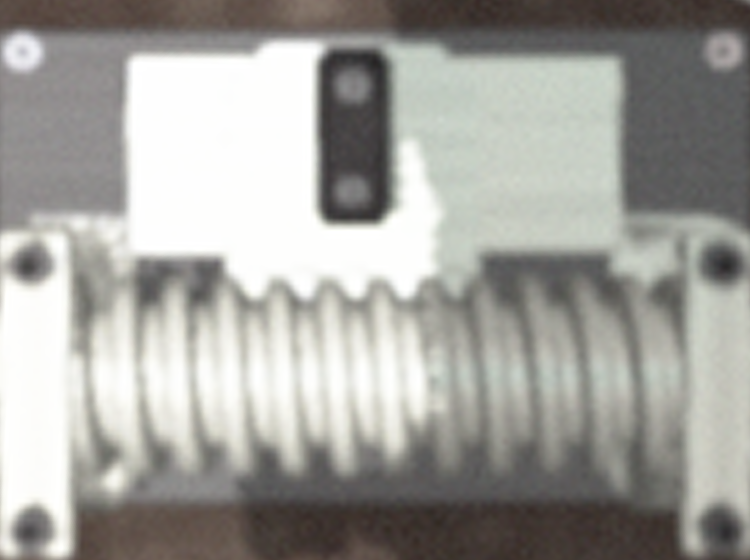

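The picture shows all five teeth in the grooves. The back edge at row 43 gives x≈-66.4 mm (-66 when seated), the leaf is square, and the gripper is clear. I'm handing in.

```bash
python3 -c "
from workcell import bot
print(bot.job_done())"
```

```text
the job is handed in; nothing more can be done
None
```

The coarse leaf is seated in the thread: I pressed it home at about 6 N, let go with the gripper clear, and handed the job in at about 14 s. The hand-in returned no verdict, but the last picture showed all five teeth in the grooves.

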